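# Start a heated cycle on the ultrasonic cleaner

### The arm

A 6-joint arm with a two-finger parallel gripper is mounted at the origin on the work surface. World frame = base frame: x ahead of the robot, y to its left, z up, the work surface at z = 0. Lengths are in m, angles in rad, forces in N, time in s.
With the tool pointing down it reaches from about 0.25 to 0.725 m from the base axis. Payload 9.7 kg.
Tool frame: the origin (TCP) lies at the very end of the fingers, on their centre line; the grasp point (between the pads) lies 19 mm behind it (manip.pinch_z is the distance from the TCP to the grasp point, in m); z points along the fingers, y is the line along which they close (so a half turn about z gives the same grasp; the last joint's range is limited). The gripper opens to 85 mm and grips with 20 to 120 N. Pads are 22 mm wide; open, the fingers measure 114 mm over their backs; the gripper's body (76 mm by 85 mm) begins 54 mm behind the grasp point. The pads swing forward as they close: fully open they stand 13 mm farther back than shut.
Start: joints at [1.188, 0.087, 0.176, 1.66, 0, 1.571], TCP at [0.205, 0.51, 0.231] pointing down, gripper open.
Joint ranges: [-3.13, 3.13], [-0.85, 1.81], [-1.15, 1.24], [-2.2, 2.28], [-1.44, 1.52], [-3.14, 3.14]. Speed limits (rad/s): [2.22, 2.22, 2.57, 3.14, 3.14, 3.14].

### API

Orientations are given as a unit quaternion [x, y, z, w].
In Python, from rig import manip gives the robot as it stands. Calls block until the motion is done:
- manip.move_pose(position, orientation): joint-space move of the TCP to a pose.
- manip.movel(position, feed=0.15, frame=None): straight line of the TCP; frame=None keeps the orientation; feed is the mean speed in m/s.
- manip.set_joints(angles): joint-space move.
- manip.gripper_to(opening, grip_force=None): opening from 0.0 (shut) to 1.0 (fully open); grip_force is the grip in N (None keeps the last); returns when the fingers have stopped.
- manip.hold(seconds).
- manip.solve_ik(position, orientation): joint angles nearest the present ones, or None.
- manip.read_camera(name): name is "scene" or "top"; returns (picture, depth): 384x512x3 uint8, blue, green, red; 384x512 float32, m along the optical axis (not along the pixel's ray), 0 where there is no reading.
- manip.camera_info(name): a dict with "K" (3x3 intrinsics, pixels), "origin" and "orientation" of the camera in the world. Camera axes: x right, y up, looking along -z (the intrinsics and any distortion apply to the point x, -y, -z); pixel columns grow to the right and rows downward; lengths in m; the calibration is good to about 2 mm. A picture is of the moment at which its call begins. camera_info takes no time and is no camera call.
A pose or a line that the arm cannot do raises manip.PlanningError and nothing moves.
- manip.job_done(): hands the job in; it is judged then, once.
Trained networks look in the newest picture that a camera, given by its name, has taken for a name from the list of things; names that differ only in an ending like _2 or _b are one class to them, and where a whole thing is asked for, a point or a joint stands for the part that bears it (a point fixed in the world has none). Each returns a list of dicts, best first, with "p" (0 to 1); they miss things now and then, are a little off and sometimes report something else, mostly with a low value. They report only what shows in the picture. A call takes as long as a camera call. They do not tell look-alikes from the thing itself.
- manip.cut_out(camera, name): "pixels" (384x512 bool, what is visible of it) and "uv" ([column, row] in pixels, amid what is visible of it).
Readings, each from a call of its own:
- manip.get_time_s(): time.
- manip.get_joint_positions(): joint angles.
- manip.get_joint_velocities(): joint speeds.
- manip.get_effort(): joint torques, N m.
- manip.get_tcp_pos(): TCP position.
- manip.get_orientation(): TCP orientation.
- manip.get_wrist_force(): force on the tool from outside, world axes, zero at the start.
- manip.get_moment(): the same for the moment, N m.
- manip.get_gripper_width(): opening from 0.0 (shut) to 1.0 (fully open).
- manip.get_gripper_force(): force on a finger pad.
Only numpy, scipy, OpenCV 4.12 (cv2) and the standard library are available. Lean on these libraries where they do the work, as an engineer would, in place of code of your own. Each camera call takes 0.05 s, during which the arm holds its last target. There are 200 camera calls.

### The job

Start a heated cleaning cycle on the white ultrasonic cleaner, only pushing and pressing with the fingertips, nothing is picked up: push its raised lid fully shut, then switch on the mains at the wide rocker, then the heater at the narrow rocker (each is on when the half away from you is pressed in), and last press the long bar-shaped start key in and let it come back up. Do not press the small round stop key, leave both rockers on and the lid shut, and leave the basket in the tank and everything else on the bench where it is.

Things in the scene. Friction and masses are not known exactly. Their poses are not given: they have to be found in the camera images.
- cleaner: White benchtop ultrasonic cleaner, fixed: 225 mm deep (x), 235 mm wide (y), tank rim 115 mm high. Origin: middle of its underside on the bench; own x points away from its control panel (roughly away from the robot), y to its left, z up. Sloping grey control panel in front (x -112 to -40 mm), tank with the lid over it behind (x -28 to +100)
- panel (a point): Middle of the panel's surface, 93 mm up at x -76 of the cleaner. Own x up the slope (20 degrees, away from the robot), y left, z out of the panel. Panel 77 mm long up the slope. Across its middle from left to right: wide black rocker (mains) at y +85 mm, narrow black rocker (heater) +40, small round white key (stop) -35, long white bar key (start) -83
- lid (a joint): Angle of the lid's hinge in rad: 0 shut, up to 1.4 open; starts between 0.5 and 0.95. The hinge is stiff: the lid stays where it is left and takes about 1 to 2 N at its front edge to close
- lid_hinge (a point): Middle of the lid's hinge line, which runs along the cleaner's y at the far (+x) rim, 115.5 mm above the bench; its axes turn with the lid (x from the front edge to the hinge, z out of the lid's top face)
- lid_front (a point): Middle of the lid's front edge on its top (outer) face, 148 mm from the hinge line. The lid is a white slab 148 x 230 x 14 mm with a grey window; its underside lies at the hinge line's height when shut
- mains (a joint): Wide rocker (paddle 27 mm long up the slope, 24 mm wide), rad: 0 off, 0.42 on. It tips about a line along the cleaner's y; off, its uphill half (away from the robot) stands proud, its end 10 mm out of the panel; on, that half lies parallel to the panel, 4.5 mm out. Tips with about 4 N on the end of the proud half and stays where it is left
- mains_half (a point): Point on the face of the wide rocker's uphill half, 11 mm from its tipping line: press here, into the panel. Its axes turn with the rocker (off: x up the slope, z out of the panel)
- heater (a joint): Narrow rocker (paddle 27 mm long up the slope, 12 mm wide), rad: 0 off, 0.42 on; works like the wide one
- heater_half (a point): Point on the face of the narrow rocker's uphill half, 11 mm from its tipping line: press here, into the panel
- start (a joint): Travel of the start key in m: 0 up, 0.004 fully in; a spring key, about 5 N to press right in, comes back by itself
- start_top (a point): Middle of the face of the start key, a bar 17 mm along the slope x 37 mm wide (y), standing 7 mm out of the panel; x up the slope, z out of the panel
- stop (a joint): Travel of the stop key in m: 0 up, 0.004 fully in; same spring
- stop_top (a point): Middle of the face of the stop key, round, 17 mm across, 7 mm out of the panel: leave alone
- basket: Shallow steel basket with some rings in it, 105 x 180 mm, 52 mm high with its two handles, loose in the tank under the lid, all below the rim. Origin: middle of its underside
- beaker: Loose glass beaker, 72 mm across, 85 mm high, left of the cleaner. Origin: middle of its underside
- bottle: Loose clear bottle, 60 mm across, 165 mm high, right of the tank. Origin: middle of its underside
- bowl: Loose white bowl, 90 mm across, 34 mm high, in front of the cleaner to the left. Origin: middle of its underside
- cone: Loose wooden ring cone, 48 mm across, 78 mm high, in front of the cleaner to the right. Origin: middle of its underside
- bar: Loose brown bar of polishing compound, 95 x 36 x 28 mm, right of the panel. Origin: middle of its underside
- pliers: Loose pliers lying flat, 140 mm long, 14 mm high, left of the cleaner beyond the beaker. Origin: on the bench under the middle
- tweezers: Loose steel tweezers lying flat, 130 mm long, 7 mm high, in front of the cleaner. Origin: on the bench under the middle
Things that resemble listed ones, but are neither listed nor needed, are in the scene too. What is meant by the basket is not green or red, and is the larger of those in its own colour.

How it is judged:
By the outcome, as a careful person would: the job done as asked, in the order asked, and still so for the second after the job is handed in, with the robot touching nothing.
It also fails if it takes over 42 s, if anything falls off the work surface, if the arm or the gripper's body presses on something with over 40 N, if the wrist force passes 120 N, or if a joint passes its speed limit or range.

## Working session

There is one attempt and no reset: what is moved stays moved. The work goes in short steps, each a Python script; the robot and the scene stay as the last script left them, time stands still between calls to the robot, and variables do not carry over. Pictures are saved under pics/ and viewed, at most 10 in all, crops included, and the job is handed in when it is done.

```bash
ls; mkdir -p pics; python3 - <<'E'
from rig import manip
import cv2,numpy as np
for c in ("scene","top"):
    im,d=manip.read_camera(c); np.savez(f"{c}0.npz",im=im,d=d)
    cv2.imwrite(f"pics/{c}0.png",im); i=manip.camera_info(c); print(c,i)
    for n in ("cleaner","lid","mains","heater","start","stop","basket"):
        print(n,[(round(x["p"],2),np.round(x["uv"]).tolist(),int(x["pixels"].sum())) for x in manip.cut_out(c,n)])
print(manip.get_time_s(),manip.get_orientation())
E
```

```text
pics
scene {'K': array([[488.41735611,   0.        , 259.13237984],
       [  0.        , 488.41735611, 194.73388063],
       [  0.        ,   0.        ,   1.        ]]), 'origin': array([ 0.19897767, -0.78969472,  0.82386387]), 'orientation': array([ 0.42251205, -0.07527394, -0.16124058,  0.88871754])}
cleaner [(0.75, [274.0, 191.0], 7464)]
lid [(0.61, [297.0, 151.0], 984)]
mains []
heater [(0.57, [239.0, 176.0], 46), (0.35, [242.0, 144.0], 286)]
start [(0.63, [260.0, 206.0], 95), (0.19, [182.0, 206.0], 704)]
stop [(0.46, [240.0, 179.0], 35)]
basket [(0.96, [391.0, 301.0], 4503), (0.63, [289.0, 178.0], 1607), (0.58, [148.0, 183.0], 933), (0.57, [279.0, 137.0], 396), (0.45, [260.0, 206.0], 80)]
top {'K': array([[486.13323692,   0.        , 256.22991119],
       [  0.        , 486.13323692, 195.37594313],
       [  0.        ,   0.        ,   1.        ]]), 'origin': array([0.44076564, 0.05803531, 1.39070881]), 'orientation': array([ 0.01911245, -0.01301943, -0.7008575 ,  0.71292635])}
cleaner [(0.94, [247.0, 164.0], 6764), (0.3, [318.0, 157.0], 515)]
lid [(0.76, [247.0, 142.0], 3330)]
mains [(0.35, [248.0, 203.0], 1498)]
heater [(0.58, [233.0, 199.0], 65)]
start [(0.57, [281.0, 197.0], 90), (0.16, [316.0, 156.0], 477)]
stop []
basket [(0.96, [154.0, 121.0], 1365), (0.95, [170.0, 272.0], 1125), (0.86, [382.0, 136.0], 2526), (0.62, [249.0, 171.0], 911)]
0.8 [ 1.90263571e-01  9.81733046e-01  2.05657205e-05 -4.29700329e-09]
```

```bash
python3 - <<'E'
import cv2,numpy as np
a=np.load("scene0.npz")["im"];b=np.load("top0.npz")["im"]
cv2.imwrite("pics/s1.png",cv2.resize(a,(800,600),interpolation=cv2.INTER_CUBIC))
cv2.imwrite("pics/t1.png",cv2.resize(b,(800,600),interpolation=cv2.INTER_CUBIC))
E
```

```text
(no output)
```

View pics/s1.png

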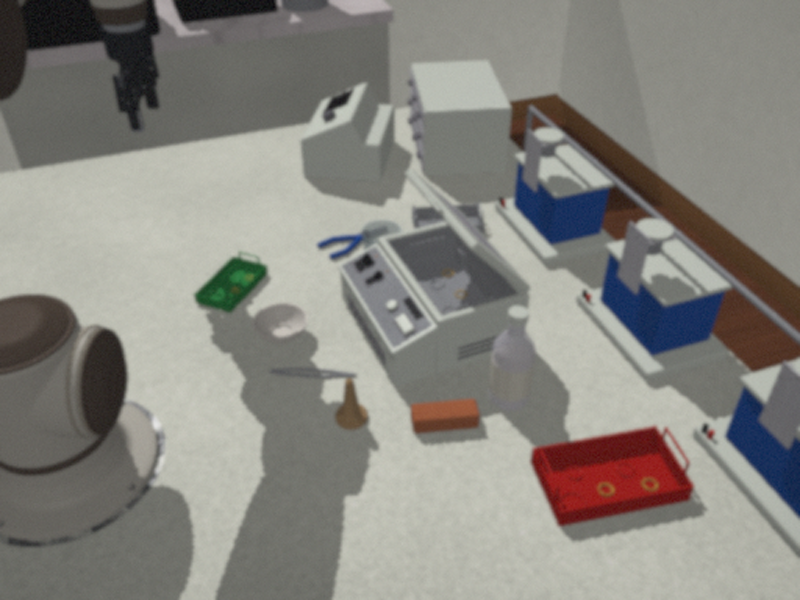

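View pics/t1.png

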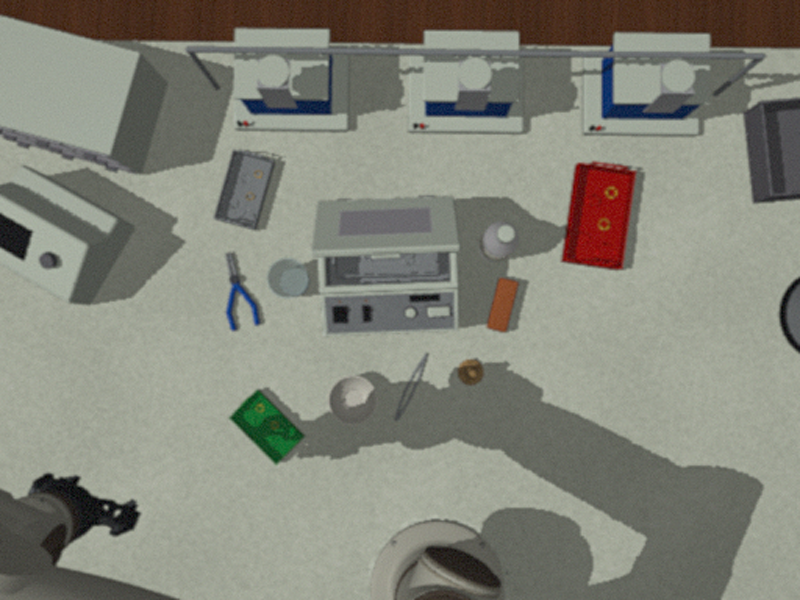

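The scene picture (800x600 scale) shows the white cleaner at (435,290) with its lid raised. The top picture shows it at (390,265), with the mains rocker at (341,313), heater at (367,313), stop at (411,312) and start at (438,311). These could be mistaken for it:
- **Cleaner:** the white device with a dial at top (40,240).
- **Basket:** the small grey one at (250,188), red at (600,215), green at (268,425) and the dark bin at (780,150). The right one is the grey basket in the tank at (390,268).

Next I'll check a close crop.

```bash
python3 - <<'E'
import cv2,numpy as np
a=np.load("scene0.npz")["im"];b=np.load("top0.npz")["im"]
A=cv2.resize(a[120:240,210:345],None,fx=5,fy=5,interpolation=cv2.INTER_CUBIC)[:560,:]  # off (210,120)
A=cv2.resize(a[150:230,210:290],(400,400),interpolation=cv2.INTER_CUBIC)
B=cv2.resize(b[180:217,200:300],(800,296),interpolation=cv2.INTER_CUBIC)
c=np.zeros((600,800,3),np.uint8); c[:296]=B
A=cv2.resize(a[155:231,210:310],(400,304),interpolation=cv2.INTER_CUBIC); c[296:,:400]=A
A=cv2.resize(a[105:181,250:350],(400,304),interpolation=cv2.INTER_CUBIC); c[296:,400:]=A
cv2.imwrite("pics/crop.png",c)
E
```

```text
(no output)
```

View pics/crop.png

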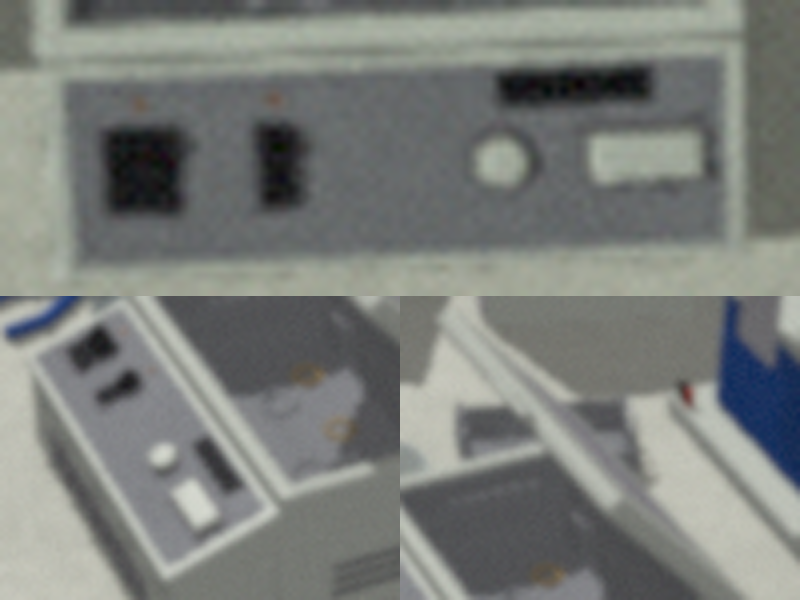

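The crop confirms the panel order from left to right: mains, heater, stop, start. The raised lid is visible too. Next I'll fit the pose from both views and compare it with the depth data.

```bash
cat > h.py <<'E'
from rig import manip
import numpy as np, cv2
from scipy.spatial.transform import Rotation as R
from scipy.optimize import least_squares
def proj(c,P):
    i=manip.camera_info(c); q=R.from_quat(i["orientation"]).inv().apply(np.atleast_2d(P)-i["origin"])*[1,-1,-1]
    p=q@i["K"].T; return p[:,:2]/p[:,2:]
def cloud(c,d):
    i=manip.camera_info(c); v,u=np.indices(d.shape)
    r=np.stack([u,v,np.ones_like(u)],-1)@np.linalg.inv(i["K"]).T*d[...,None]*[1,-1,-1]
    return R.from_quat(i["orientation"]).apply(r.reshape(-1,3)).reshape(*d.shape,3)+i["origin"]
c20,s20=np.cos(np.radians(20)),np.sin(np.radians(20))
def pan(s,y,n): return np.array([-.076+s*c20-n*s20,y,.093+s*s20+n*c20])
def world(p,L): x,y,w=p[:3]; return R.from_euler('z',w).apply(L)+[x,y,0]
E
python3 - <<'E'
from h import *
L=np.array([pan(0,.085,.005),pan(0,.040,.005),pan(0,-.035,.007),pan(0,-.083,.007)])
T=(np.array([[144,170],[278,166],[502,161],[646,157]])+.5)/8-.5+[200,180]
S=(np.array([[92,53],[119,90],[162,161],[195,208]])+.5)/4-.5+[210,155]
W=lambda p:world(p,L)+[0,0,p[3]]
for nm,f in (("both",lambda p:np.r_[(proj("top",W(p))-T).ravel(),(proj("scene",W(p))-S).ravel(),]),("top",lambda p:np.r_[(proj("top",W(p))-T).ravel(),p[3]*1e3]),("scene",lambda p:np.r_[(proj("scene",W(p))-S).ravel(),p[3]*1e3])):
    r=least_squares(f,[.5,.06,0,0],x_scale=[.01,.01,.01,.01]); print(nm,r.x.round(4),r.fun.round(1))
    if nm=="both": p=r.x
np.save("pose.npy",p)
for c in("top","scene"):
    d=np.load(c+"0.npz")["d"]; C=cloud(c,d); Q=R.from_euler('z',-p[2]).apply((C-[p[0],p[1],0]).reshape(-1,3))
    m=(abs(Q[:,0]+.076)<.03)&(abs(Q[:,1])<.02)&(abs(Q[:,2]-.093)<.03); print(c,"panel n",m.sum(),np.median(Q[m,2]-.093-(Q[m,0]+.076)*np.tan(.349)))
    # lid points: profile in hinge plane (x,z)
    m=(abs(Q[:,1])<.09)&(Q[:,2]>.15)&(abs(Q[:,0]-.03)<.12)&(Q[:,2]<.28); q=Q[m]; print(m.sum())
    a=np.polyfit(q[:,0],q[:,2],1); res=q[:,2]-np.polyval(a,q[:,0]); k=abs(res)<.01; a=np.polyfit(q[k,0],q[k,2],1)
    print("lid slope",np.arctan(-a[0]),"z at hinge x",np.polyval(a,.1),"x range",np.percentile(q[k,0],[1,99]),"z",np.percentile(q[k,2],[1,99]))
    # rim sides
    for y in(-1,1):
        m=(abs(Q[:,2]-.115)<.008)&(abs(Q[:,0]+.0)<.03)&(Q[:,1]*y>.09)&(Q[:,1]*y<.14); print("rim y",y,m.sum(),np.percentile(Q[m,1],[5,50,95]) if m.any() else 0)
    if c=="top":
        m=(abs(Q[:,1])<.1)&(abs(Q[:,0]+.112)<.03); q=Q[m]; e=q[(q[:,2]>.06)]; print("front x",np.percentile(e[:,0],[0,1,3]))
E
```

```text
both [ 0.5659  0.0913  0.0455 -0.0011] [-0.1 -0.4  0.1 -0.4  0.2 -0.3  0.3 -0.4 -0.3 -0.2 -0.6  0.4 -0.1 -0.2
 -0.4  0.2]
top [ 0.5648  0.0917  0.0467 -0.    ] [-0.2  0.  -0.1 -0.   0.1  0.   0.2 -0.  -0. ]
scene [ 0.5663  0.0896  0.0431 -0.    ] [ 0.1 -0.3 -0.2  0.3  0.2 -0.3 -0.1  0.2 -0. ]
top panel n 340 0.002926929430087377
2227
lid slope 0.7983776206733006 z at hinge x 0.1452601330562279 x range [0.00344193 0.09172428] z [0.15102299 0.23842456]
rim y -1 102 [-0.1151814  -0.10911348 -0.10345858]
rim y 1 95 [0.10577447 0.11167317 0.11745198]
front x [-0.12650553 -0.12650553 -0.12650553]
scene panel n 306 2.020389375525459e-05
550
lid slope 0.745747027044066 z at hinge x 0.151857675507657 x range [0.00360049 0.09201499] z [0.15422221 0.23800278]
rim y -1 145 [-0.11765501 -0.1130684  -0.10288126]
rim y 1 107 [0.1041193  0.10900704 0.11710661]
```

```bash
cat >> h.py <<'E'
p=np.load("pose.npy") if __import__("os").path.exists("pose.npy") else None
def down(flip=1):
    x=np.array([np.cos(p[2]),np.sin(p[2]),0])*flip; z=np.array([0,0,-1.])
    return R.from_matrix(np.c_[x,np.cross(z,x),z]).as_quat()
def go(L,feed=.1): manip.movel(world(p,np.array(L,float)).tolist(),feed=feed)
def F(): return np.array(manip.get_wrist_force())
E
python3 - <<'E'
from h import *
def arc(f,r=.140): return [.1-r*np.cos(f)+.014*np.sin(f),0,.1155+.148*np.sin(f)+.014*np.cos(f)]
q=[(manip.solve_ik(world(p,np.array(arc(1.1))).tolist(),down(s).tolist()),s) for s in(1,-1)]
print(q, manip.get_joint_positions())
ok=[(abs(np.array(a)-manip.get_joint_positions()).max(),s) for a,s in q if a is not None]; s=min(ok)[1]; print("flip",s)
np.save("flip.npy",s)
manip.gripper_to(0.0)
hi=np.array(arc(1.1))+[0,0,.08]
manip.move_pose(world(p,hi).tolist(),down(s).tolist())
print(manip.get_time_s(),F(),manip.get_tcp_pos())
E
```

```text
[(array([ 0.15095885,  0.27894778,  0.4407145 ,  1.73256304,  0.        ,
       -3.03608416]), 1), (array([0.15095885, 0.27894778, 0.4407145 , 1.73256304, 0.        ,
       0.1055085 ]), -1)] [1.18796803e+00 8.68752791e-02 1.75904050e-01 1.65978472e+00
 7.83292215e-06 1.57082926e+00]
flip -1
3.6917 [ 0.52578975 -1.03746858 -0.12708635] [0.61460475 0.09432536 0.33368266]
```

```bash
python3 - <<'E'
from h import *
def arc(f,r=.140): return [.1-r*np.cos(f)+.014*np.sin(f),0,.1155+.148*np.sin(f)+.014*np.cos(f)]
b=F()
for f in np.linspace(1.1,.04,12):
    go(arc(f),.12); d=F()-b; print(round(f,2),d.round(1))
    if np.abs(d).max()>20: break
else:
    z=arc(.04)[2]
    while z>.124:
        z-=.001; go([arc(0)[0],0,z],.03); d=F()-b; print(round(z,4),d.round(1),round(manip.get_tcp_pos()[2],4))
        if d[2]>12: break
print(manip.get_time_s())
E
```

```text
1.1 [-0.7  0.8 -0.3]
1.0 [-1.3  1.5  0.7]
0.91 [-0.2  1.2  0.7]
0.81 [-0.6  1.6  0.1]
0.71 [-1.2  1.5 -0. ]
0.62 [-0.1 -0.3  0.9]
0.52 [-0.7  0.8  1.1]
0.43 [0.2 0.8 0.5]
0.33 [-1.3  1.5  1. ]
0.23 [-0.5  1.   0.3]
0.14 [-0.4  1.5  0.6]
0.04 [-1.1  1.  -0.8]
0.1344 [-0.6  0.7 -0.4] 0.1349
0.1334 [0.1 0.5 1. ] 0.1336
0.1324 [0.  1.1 0.8] 0.1323
0.1314 [-0.1  2.1 -0.2] 0.1313
0.1304 [-1.3  2.   0.1] 0.1302
0.1294 [-0.9  0.8  3. ] 0.1296
0.1284 [-2.9  0.7  9.4] 0.1295
0.1274 [-6.3 -0.1 15.4] 0.1293
9.4417
```

```bash
cat >> h.py <<'E'
def press(s,y,n0,n1,lim,off=.011,step=.001):
    T=lambda n: pan(s,y,n)-[off,0,0]
    go([T(.05)[0],y,.19],.3); go(T(n0+.008),.2); b=F(); n=n0+.008
    while n>n1:
        n-=step; go(T(n),.03); d=F()-b
        t=R.from_euler('z',-p[2]).apply(np.array(manip.get_tcp_pos())-[p[0],p[1],0])+[off,0,0]-pan(0,0,0)
        print(f"n {n*1e3:.1f} actual s {1e3*(t[0]*c20+t[2]*s20):.1f} n {1e3*(t[2]*c20-t[0]*s20):.1f}",d.round(1))
        if np.linalg.norm(d)>lim: break
    go(T(n0+.012),.1); u=T(n0+.012); go([u[0],y,.19],.3); print(manip.get_time_s())
E
python3 - <<'E'
from h import *
go([-.04,0,.19],.3)
press(.0115,.085,.010,.000,14)
im,d=manip.read_camera("top"); cv2.imwrite("pics/m.png",cv2.resize(im[120:220,190:310],(720,600),interpolation=cv2.INTER_CUBIC))
E
```

```text
n 17.0 actual s 12.5 n 18.0 [-0.3 -0.  -1.6]
n 16.0 actual s 11.6 n 16.2 [-0.2  0.3 -2. ]
n 15.0 actual s 11.4 n 14.9 [-0.9 -0.4 -2.5]
n 14.0 actual s 11.4 n 13.9 [-0.5 -0.6 -1.2]
n 13.0 actual s 11.5 n 12.9 [-1.   0.5 -1.4]
n 12.0 actual s 11.5 n 11.9 [-0.2 -0.5 -1.1]
n 11.0 actual s 11.4 n 10.9 [ 0.4  0.3 -1.5]
n 10.0 actual s 11.4 n 9.9 [-0.2  0.  -2.1]
n 9.0 actual s 11.4 n 8.9 [-1.  -1.1 -1.3]
n 8.0 actual s 11.6 n 8.1 [-0.3 -1.1 -0.2]
n 7.0 actual s 11.7 n 7.1 [-0.6  0.3  2. ]
n 6.0 actual s 11.7 n 6.1 [-1.2  0.4  2.9]
n 5.0 actual s 11.6 n 5.0 [0.5 0.7 1.7]
n 4.0 actual s 11.6 n 4.0 [1.  0.1 2.8]
n 3.0 actual s 11.6 n 3.4 [-0.7 -0.7  6.5]
n 2.0 actual s 11.7 n 3.2 [-4.4 -0.8 12. ]
n 1.0 actual s 11.7 n 2.9 [-9.3 -2.  19.3]
15.8167
```

View pics/m.png

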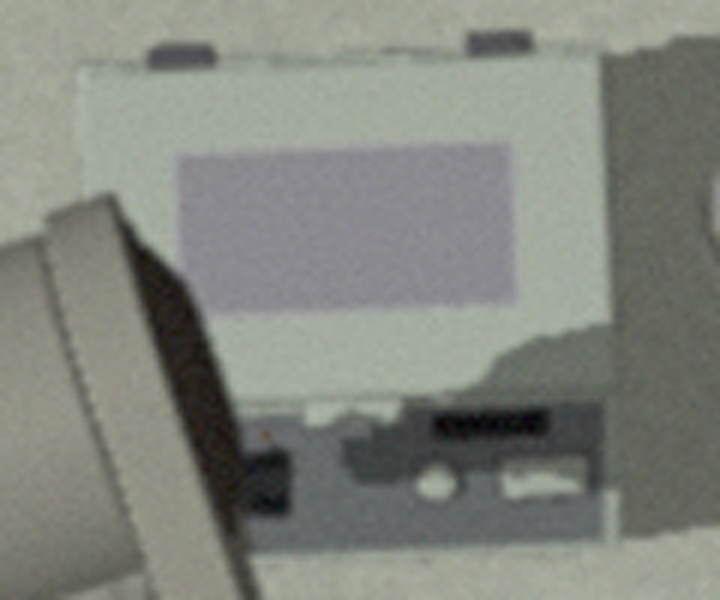

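The lid is flat and shut. The mains rocker gave way, then hit a hard stop at about n = 3.3 mm. That matches 4.5 mm out of the panel, because the height fit was offset by -1.1 mm. I'll do the heater next, then move aside and check both rockers.

```bash
python3 - <<'E'
from h import *
press(.0115,.040,.009,.000,14,step=.0015)
go([-.10,-.10,.24],.3)
im,d=manip.read_camera("top"); s,ds=manip.read_camera("scene")
c=np.zeros((600,800,3),np.uint8)
c[:296]=cv2.resize(im[180:217,200:300],(800,296),interpolation=cv2.INTER_CUBIC); c[296:]=cv2.resize(s[160:198,210:310],(800,304),interpolation=cv2.INTER_CUBIC)
cv2.imwrite("pics/h.png",c)
E
```

```text
n 15.5 actual s 12.4 n 16.4 [ 0.1  0.1 -0.6]
n 14.0 actual s 11.6 n 14.1 [-0.2  0.2  0. ]
n 12.5 actual s 11.4 n 12.4 [-0.6  0.5 -0.7]
n 11.0 actual s 11.4 n 10.9 [0.1 0.9 0. ]
n 9.5 actual s 11.4 n 9.4 [-0.3  0.5  0. ]
n 8.0 actual s 11.5 n 8.0 [-0.1  0.5 -0.1]
n 6.5 actual s 11.7 n 6.6 [-0.3 -0.4  3.3]
n 5.0 actual s 11.8 n 5.1 [1.1 0.2 2.9]
n 3.5 actual s 11.7 n 3.6 [0.7 0.4 3.1]
n 2.0 actual s 11.8 n 3.0 [-2.8  0.4 12.2]
n 0.5 actual s 11.8 n 2.6 [-9.2 -0.6 21.4]
20.2083
```

View pics/h.png

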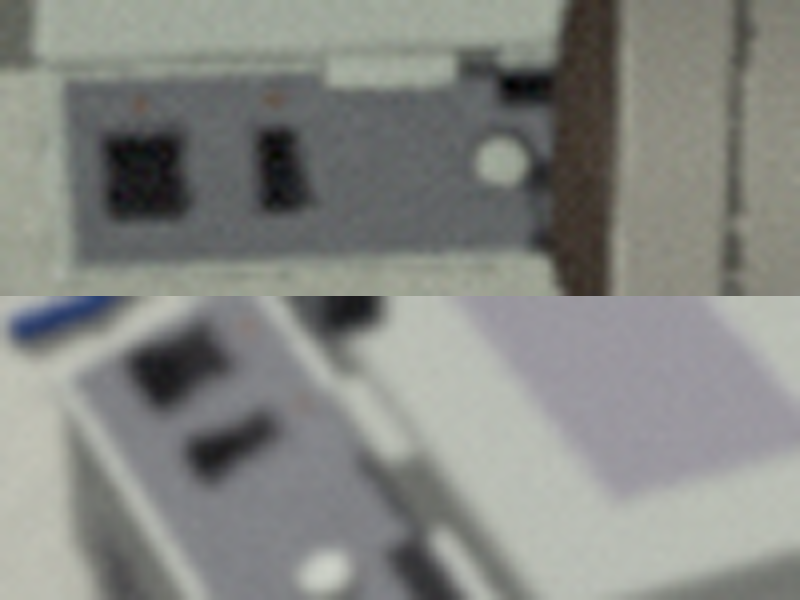

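Both rockers now show their near ends raised: the silhouettes moved downhill, with mains at (145,177) and heater at (282,172) in the upper half. The lid is shut. Now the start key.

```bash
python3 - <<'E'
from h import *
press(.002,-.083,.007,-.002,13,step=.001)
go([-.16,.0,.26],.3)
manip.set_joints([1.188,0.087,0.176,1.66,0,1.571])
im,d=manip.read_camera("top"); s,ds=manip.read_camera("scene")
c=np.zeros((600,800,3),np.uint8)
c[:296]=cv2.resize(im[180:217,200:300],(800,296),interpolation=cv2.INTER_CUBIC)
c[296:,:400]=cv2.resize(s[155:231,210:310],(400,304),interpolation=cv2.INTER_CUBIC)
c[296:,400:]=cv2.resize(im,(400,304),interpolation=cv2.INTER_AREA)
cv2.imwrite("pics/e.png",c); print(manip.get_time_s())
C=cloud("top",d); Q=R.from_euler('z',-p[2]).apply((C-[p[0],p[1],0]).reshape(-1,3))
for x in(-.03,.0,.05,.09):
    m=(abs(Q[:,0]-x)<.01)&(abs(Q[:,1])<.1); print(x,np.median(Q[m,2]).round(4))
E
```

```text
n 14.0 actual s 3.0 n 15.0 [0.  0.  0.2]
n 13.0 actual s 2.1 n 13.1 [ 0.6  0.2 -0.1]
n 12.0 actual s 1.9 n 11.9 [-0.4 -0.1 -1. ]
n 11.0 actual s 2.0 n 10.9 [ 1.4 -0.4  0.3]
n 10.0 actual s 2.0 n 9.9 [ 0.9  1.2 -0.2]
n 9.0 actual s 2.0 n 8.9 [1.2 0.  0.1]
n 8.0 actual s 1.9 n 7.9 [ 0.6  0.3 -0.2]
n 7.0 actual s 1.9 n 6.9 [ 0.1  0.1 -0. ]
n 6.0 actual s 2.0 n 5.9 [ 0.9 -0.4 -0.1]
n 5.0 actual s 2.0 n 5.1 [-0.7  0.2  1.6]
n 4.0 actual s 2.0 n 4.0 [-0.6 -0.6  2.7]
n 3.0 actual s 2.1 n 3.0 [-0.3 -0.2  3.5]
n 2.0 actual s 2.0 n 2.0 [-1.2 -0.1  3.7]
n 1.0 actual s 2.1 n 1.4 [-3.1 -0.3  8.4]
n -0.0 actual s 2.1 n 1.1 [-6.7  0.2 13.4]
26.35
28.75
-0.03 0.1307
0.0 0.131
0.05 0.1312
0.09 0.1303
```

View pics/e.png

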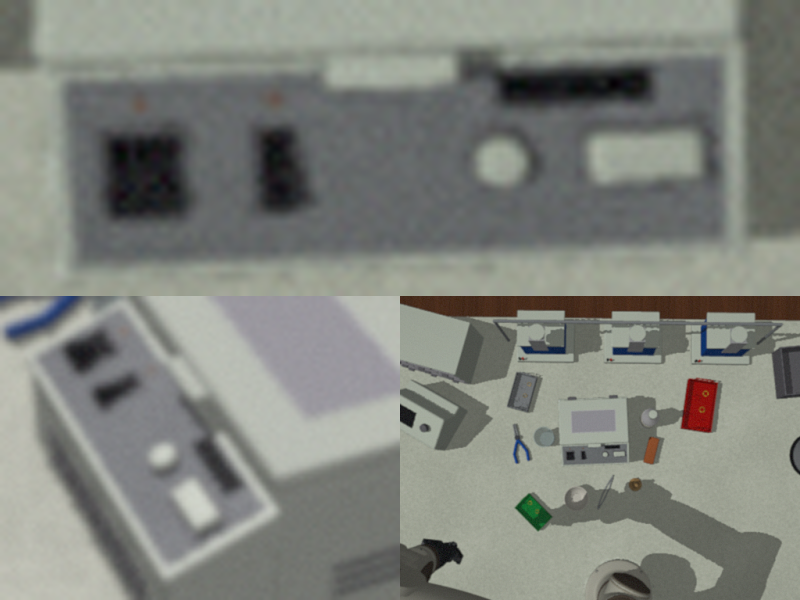

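The lid is flat (about 131 mm across its whole depth), both rockers are tipped on, and the start key is back up at (646,157). Everything else on the bench is where it was.

```bash
python3 -c "
from rig import manip
print(manip.job_done(),manip.get_time_s())"
```

```text
the job is handed in; nothing more can be done
the job is handed in; nothing more can be done
```

The job is handed in: lid shut, mains then heater switched on, and the start key pressed and back up, about 29 s on the robot's clock; the stop key and everything else on the bench were left alone, and I got no verdict back.

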